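# Bring the green pack round on the packing carousel and complete the carton

## Robot

A 7-joint arm with a two-finger parallel gripper is mounted at the origin on the work surface. World frame = base frame: x ahead of the robot, y to its left, z up, the work surface at z = 0. Lengths are in m, angles in rad, forces in N, time in s.
With the tool pointing down it reaches from about 0.35 to 0.9 m from the base axis. Payload 8.1 kg.
Tool frame: the origin (TCP) lies at the very end of the fingers, on their centre line; the grasp point (between the pads) lies manip.grip_point_offset behind it (manip.grip_point_offset is the distance from the TCP to the grasp point, in m); z points along the fingers, x is the direction in which the jaws open and shut, and the axes are right-handed (so a half turn about z gives the same grasp; the last joint's range is limited). The gripper opens to 92 mm and grips with 3 to 60 N. Pads are 19 mm wide; open, the fingers measure 130 mm over their backs; the gripper's body (75 mm by 190 mm) begins 47 mm behind the grasp point.
Start: joints at [1.08, 0.434, 0.025, 1.573, -0.012, 1.134, -0.075], TCP at [0.236, -0.579, 0.188] pointing down, gripper open.
Joint ranges: [-2.62, 2.62], [-0.44, 2.09], [-1.27, 1.32], [0.08, 2.57], [-1.32, 4.46], [0.12, 2], [-2.74, 2.74]. Speed limits (rad/s): [2.22, 2.22, 3.01, 3.01, 3.14, 3.14, 3.14].

## Interface

Orientations are given as a unit quaternion [x, y, z, w].
In Python, from rig import manip gives the robot as it stands.
- The arm moves only by the tool jog_arm, never from a script. Its argument "increments" is one flat list of numbers, 7 for each row, row after row: the opening, from 0 (shut) to 1 (fully open), then the shift along the tool's x, y, z in cm, then the turn, a rotation vector about the tool's x, y, z in degrees. A call has 1 to 5 rows; each row shifts and turns the commanded pose from where the row before left it, along the tool's axes as they then stand; what a row does not reach is not made up. A row lasts 1/12 s, in which the tool goes at most 41.7 mm and 7.16 degrees, less where a joint would pass 70% of its speed; a pose out of reach is approached as far as the arm can. A call with a gripper value outside its range is refused whole. The fingers move at their own pace and stop on an object; "grip_force" is the grip in N (left out, the last holds). Time passes only in rows, so rows that do not move let the fingers close. It gives the time, the measured TCP pose, the force and the opening at its end, in the units of the state.
- manip.get_obs(): the state, without advancing time (a new reading comes with each control period).
- manip.snapshot(name): name is "side" or "top"; returns the picture (480x640x3 uint8, red, green, blue); there is no depth.
- manip.get_calibration(name): a dict with "K" (3x3 intrinsics, pixels), "dist" ([k1, k2, p1, p2, k3] as OpenCV has them; the pictures are not rectified), "xyz" and "attitude" of the camera in the world. Camera axes: x right, y up, looking along -z (the intrinsics and any distortion apply to the point x, -y, -z); pixel columns grow to the right and rows downward; lengths in m; the calibration is good to about 2 mm. A picture is of the moment at which its call begins. get_calibration takes no time and is no camera call.
- manip.hand_in(): hands the job in, once; it reports no verdict.
The state is a dict: "time": time; "joint_pos": joint angles; "qvel": joint speeds; "joint_torque": joint torques, N m; "tool_pos": TCP position; "ee_rot": TCP orientation; "wrist_force": force on the tool from outside, world axes, zero at the start; "wrist_torque": the same for the moment, N m; "finger_gap": finger opening in m.
Only numpy, scipy, OpenCV 4.12 (cv2) and the standard library are available. Lean on these libraries where they do the work, as an engineer would, in place of code of your own. Each camera call takes 0.05 s, during which the arm holds its last target. There are 200 camera calls.

## Task

Turn the packing carousel by pushing the black hand grips on its rim, never the packs themselves, until the pocket with the green-labelled pack faces the yellow pointer. Then draw that pack out along its leaning pocket, stand it upright on the floor of the one empty cell of the carton (the cell with the green slip on its floor) and let go; leave the carousel as turned and do not disturb the other packs or things.

Things in the scene. Friction and masses are not known exactly. Their poses are not given: they have to be found in the camera images.
- carousel: Packing carousel's deck: aluminium disc, 390 mm diameter, top 36 mm above the table; origin on its vertical axis at table height. Turns without limit either way, about 1 N at a grip, and stays where left. Pockets 90 degrees apart: green towards the frame's -x, red -y, yellow +x, blue +y. Black upright hand grips half-way between (on the frame's diagonals), 22 mm diameter, 175 mm from the axis, z 36 to 116 mm.
- pocket (a point): Centre of the mouth of the green pack's pocket. The pocket is a flat-bottomed sheet-steel well leaning outward from the turning axis by 24 degrees from vertical; inside 98 mm wide (along the rim), 40 mm front to back, 60 mm deep along its leaning axis. Site axes are the carousel's (not leaning). Mouth 98 mm from the turning axis. Packs lean out to 145 mm from it; tops at 173 mm height.
- foot: The carousel's fixed foot, origin at table height on the turning axis. Its -x axis is the front, roughly towards the robot: there stands the yellow pointer, a fixed tab just outside the rim, 202 to 224 mm from the axis, 40 mm high. The carousel's place and the pointer's direction vary.
- front (a point): The point above the deck, 98 mm from the turning axis towards the yellow pointer and 104 mm above the table, where the centre of the green pack's pocket mouth (pocket) must come to lie. Small coloured marks on the deck's rim, one before each pocket in its pack's colour, show the same: the green one comes to the pointer.
- green_pack_mid (a point): Centre of the pack to move: rigid clear clamshell of chestnuts, green label round its top; 34 mm thick (own x), 92 mm wide (own y), 130 mm tall (own z, bottom to labelled top), 0.2 to 0.34 kg. It stands in its pocket, z leaning outward 24 degrees, resting on the pocket's outer wall, the upper 70 mm free. Seated, its centre is 103 mm from the turning axis, about 107 mm above the table.
- empty_cell (a point): Centre of the floor of the carton's empty cell, 4 mm above the table; a thin green paper slip lies flat there. Its axes are the carton's: x across the cell's 66 mm width, y along its 112 mm length. Which of the four cells is empty varies.
- carton: Fixed open cardboard carton with 2 x 2 cells, 144 mm (own x) by 236 mm (own y), origin at the centre of its underside. Walls and dividers 4 mm thick, 90 mm high, floor 4 mm thick. Cells 66 mm (x) by 112 mm (y) inside, centres at x +-35 mm, y +-58 mm. A pack stands in a cell with its 34 mm thickness along the carton's x and its top 134 mm above the table.
- red_pack_mid (a point): Centre of the red-labelled pack, the same size as the green one, leaning in its own pocket of the carousel; stays there.
- yellow_pack_mid (a point): Centre of the yellow-labelled pack, the same size as the green one, leaning in its own pocket of the carousel; stays there.
- blue_pack_mid (a point): Centre of the blue-labelled pack, the same size as the green one, leaning in its own pocket of the carousel; stays there.
- packed0_mid (a point): Centre of a white-labelled pack of the same size standing upright in an occupied carton cell; stays there.
- packed1_mid (a point): Centre of a white-labelled pack of the same size standing upright in an occupied carton cell; stays there.
- packed2_mid (a point): Centre of a white-labelled pack of the same size standing upright in an occupied carton cell; stays there.
- label_roll: Paper label roll standing on its end on the table, 96 mm diameter, 55 mm high, origin at the centre of its underside; stays there.
- empties: Loose stack of empty clear clamshells, 110 x 150 x 70 mm, origin at the centre of its underside; stays there.
Mind the look-alikes: they are no part of the job. What is shaped like the part that bears green_pack_mid but pink or purple is not meant.

How it is judged:
On the way:
1. the green pack's pocket faces the pointer, the carousel at rest and the pack still in its pocket (horizontal distance between pocket and front below 0.011 m and angular speed of carousel below 0.05 rad/s and height (world z) of green_pack_mid between 0.09 and 0.12 m and horizontal distance between green_pack_mid and pocket below 0.025 m), for 0.3 s.
At the end, for the whole second after the job is handed in: The green pack stands upright (within 0.2 rad) on the floor of the empty cell, its centre within 25 mm of the cell centre and below 76 mm, released, at rest; the carousel rests with the emptied pocket at the front, mouth within 16 mm of the front point (11 mm, about 6 degrees, when turned) (horizontal distance between green_pack_mid and empty_cell below 0.025 m and angle between green_pack_mid's own z axis and vertical below 0.2 rad and height (world z) of green_pack_mid below 0.076 m and linear speed of green_pack below 0.02 m/s and horizontal distance between pocket and front below 0.016 m and angular speed of carousel below 0.05 rad/s); the robot touches nothing.
It fails at once if the green pack is touched while its pocket does not face the pointer (pocket mouth over 16 mm off) and it is still in the pocket (contact force between any of the fingers, the arm and green_pack above 1 N and horizontal distance between pocket and front above 0.016 m and (height (world z) of green_pack_mid between 0.09 and 0.12 m and horizontal distance between green_pack_mid and pocket below 0.025 m)).
It fails at once if another pack on the carousel is pushed (over 2 N) (contact force between any of the fingers, the arm and red_pack above 2 N or contact force between any of the fingers, the arm and yellow_pack above 2 N or contact force between any of the fingers, the arm and blue_pack above 2 N).
It fails at once if another pack leaves its pocket (height (world z) of any of red_pack_mid, yellow_pack_mid, blue_pack_mid above 0.127 m or height (world z) of any of red_pack_mid, yellow_pack_mid, blue_pack_mid below 0.087 m).
It fails at once if a pack already in the carton is shifted by more than 30 mm (distance of any of packed0_mid, packed1_mid, packed2_mid from where it was at the start of the episode above 0.03 m).
It fails at once if the label roll or the stack of empties is shifted by more than 30 mm (distance of any of label_roll, empties from where it was at the start of the episode above 0.03 m).
It also fails if it takes over 72 s, if anything falls off the work surface, if the arm or the gripper's body presses on something with over 40 N, if the wrist force passes 120 N, or if a joint passes its speed limit or range.

## Working session

There is one attempt and no reset: what is moved stays moved. The work goes in short steps, Python scripts to look and compute and a tool call to move; the robot and the scene stay as the last step left them, time stands still between calls to the robot, and variables do not carry over. Pictures are saved under pics/ and viewed, about 8 in all and at most 12, crops included, and the job is handed in when it is done.

Besides the shell and the picture viewer there is one more tool, called by a JSON object that holds its "fn" and its "kwargs". jog_arm: Moves the arm, as the interface text tells. Its arguments: {"type":"object","properties":{"increments":{"type":"array","items":{"type":"number"}},"grip_force":{"type":"number"}},"required":["increments"]}

```bash
mkdir -p pics; python3 - <<'E'
from rig import manip
import cv2,numpy as np
print(manip.get_obs()); print(manip.grip_point_offset)
for n in("side","top"):
    im=manip.snapshot(n); cv2.imwrite(f"pics/{n}0.png",im[:,:,::-1]); print(n,manip.get_calibration(n))
E
```

```text
{'time': 0.0, 'joint_pos': array([ 1.08042082,  0.43521929,  0.02493954,  1.57408015, -0.01160071,
        1.13399656, -0.07510767]), 'qvel': array([-0.00048116, -0.00092087,  0.00075479, -0.00299323,  0.0001727 ,
       -0.00123914,  0.00073564]), 'joint_torque': array([-2.48594233e-04, -6.67840791e+01,  9.85185988e-01, -3.14462686e+01,
       -6.05025259e-02,  4.26270033e-02,  1.23828008e-04]), 'tool_pos': array([ 0.23607935, -0.57808917,  0.18745348]), 'ee_rot': array([ 8.30085967e-01, -5.57634899e-01, -6.80120123e-04, -3.80423015e-04]), 'wrist_force': array([-0.57631881,  0.9090732 ,  0.55424363]), 'wrist_torque': array([ 0.05059519, -0.00742993, -0.03745607]), 'finger_gap': 0.09169722609970694}
0.0188
side {'K': array([[454.78389897,   0.        , 325.24735369],
       [  0.        , 454.78389897, 241.36574219],
       [  0.        ,   0.        ,   1.        ]]), 'dist': array([0.00380091, 0.        , 0.        , 0.        , 0.        ]), 'xyz': array([-0.12409085,  0.75448876,  0.75245434]), 'attitude': array([-0.16101939,  0.45965424,  0.83065929, -0.26980712])}
top {'K': array([[594.19193688,   0.        , 322.41685134],
       [  0.        , 594.19193688, 249.12846815],
       [  0.        ,   0.        ,   1.        ]]), 'dist': array([0.00600487, 0.        , 0.        , 0.        , 0.        ]), 'xyz': array([ 0.21851197, -0.07518748,  1.37923683]), 'attitude': array([ 0.0784259 , -0.0757909 , -0.67403093,  0.73060757])}
```

View pics/top0.png

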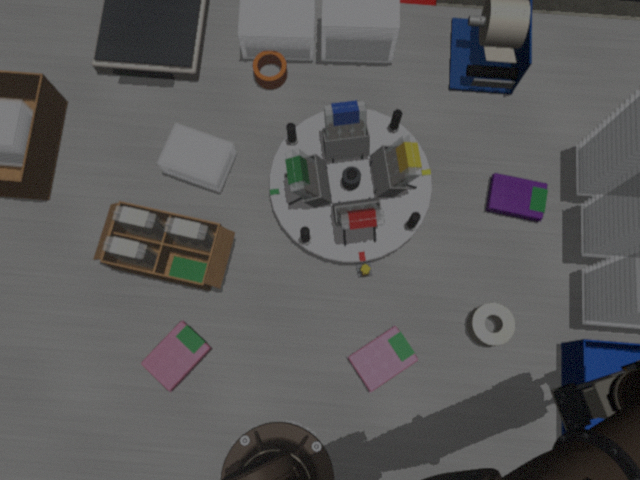

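View pics/side0.png

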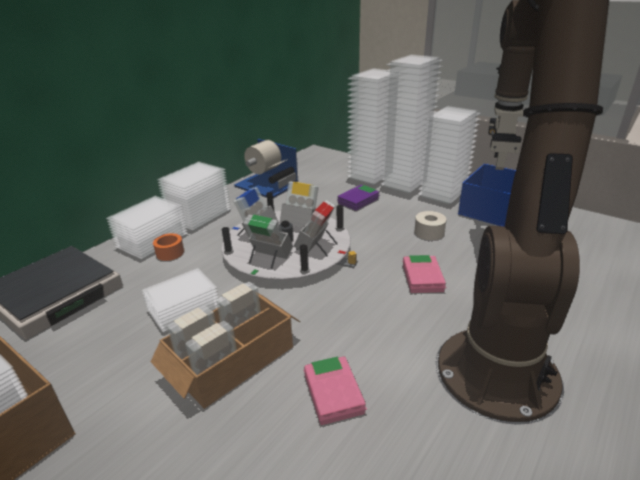

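Top view: carousel at about (351,183), pointer (365,269), green rim mark (274,191), empty cell slip (187,268), grips (291,132), (396,120), (413,220), (305,235). The green pocket must go about 90° counter-clockwise.

```bash
cat > h.py <<'E'
from rig import manip
import cv2,numpy as np
from scipy.spatial.transform import Rotation as R
def ray(n,uv):
    c=manip.get_calibration(n); p=cv2.undistortPoints(np.array([[uv]],float),c["K"],c["dist"])[0,0]
    return np.array(c["xyz"]),R.from_quat(c["attitude"]).apply([p[0],-p[1],-1])
def plane(n,uv,z):
    o,d=ray(n,uv); return o+d*(z-o[2])/d[2]
def tri(a,b):
    (o1,d1),(o2,d2)=ray("side",a),ray("top",b)
    s=np.linalg.lstsq(np.c_[d1,-d2],o2-o1,rcond=None)[0]; p,q=o1+d1*s[0],o2+d2*s[1]
    return (p+q)/2,np.linalg.norm(p-q)
def snap(n): return cv2.cvtColor(manip.snapshot(n),cv2.COLOR_RGB2BGR)
RNG=dict(green=((50,120,40),(75,255,255)),red=((0,150,60),(6,255,255)),red2=((174,150,60),(180,255,255)),yellow=((20,110,60),(35,255,255)),blue=((108,120,60),(125,255,255)))
def blobs(im,c,amin=6):
    m=cv2.inRange(cv2.cvtColor(im,cv2.COLOR_BGR2HSV),*RNG[c]); k,_,s,ce=cv2.connectedComponentsWithStats(m)
    return [(s[i,4],ce[i].round(1),s[i,:4]) for i in range(1,k) if s[i,4]>=amin]
def blacks(im,box,v=45,amin=15):
    x,y,w,h=box; m=(im[y:y+h,x:x+w].max(2)<v).astype(np.uint8); k,l,s,ce=cv2.connectedComponentsWithStats(m)
    return [(s[i,4],(ce[i]+[x,y]).round(1),s[i,:4]+[x,y,0,0]) for i in range(1,k) if s[i,4]>=amin]
E
python3 - <<'E'
from h import *
for n in("side","top"):
    im=cv2.imread(f"pics/{n}0.png")
    for c in RNG:
        for b in blobs(im,c): 
            if n=="side" and not (90<b[1][0]<450 and 120<b[1][1]<420): continue
            if n=="top" and not (90<b[1][0]<450 and 80<b[1][1]<400): continue
            print(n,c,*b,plane(n,b[1],.036)[:2].round(4))
    for b in blacks(im,(215,170,150,110) if n=="side" else (260,90,180,180)): print(n,"blk",*b)
    cv2.imwrite(f"pics/{n}0c.png",cv2.resize(im[170:400,140:370] if n=="side" else im[90:300,90:440],None,fx=2.2,fy=2.2,interpolation=cv2.INTER_CUBIC))
E
```

```text
side green 26 [366.6 188.4] [362 187  10   4] [ 0.6747 -0.5524]
side green 127 [259.5 221.7] [250 216  20  12] [ 0.8261 -0.1436]
side green 61 [419.6 258.3] [412 256  17   5] [ 0.3072 -0.2467]
side green 221 [325.9 364.9] [314 358  25  15] [0.2858 0.2239]
side red 119 [324.4 209.1] [316 203  16  13] [ 0.705  -0.3332]
side yellow 193 [300.4 188.3] [292 182  18  14] [ 0.8773 -0.4156]
side yellow 56 [351.5 255.8] [349 251   7  12] [ 0.4707 -0.148 ]
side blue 175 [287.8 153.7] [279 145  16  21] [ 1.1484 -0.6601]
side blue 30 [281.9 166.6] [277 164  11   7] [ 1.0728 -0.5348]
side blue 8 [274.4 170.4] [273 169   4   4] [ 1.0717 -0.4878]
side blue 656 [258.  187.1] [236 171  51  34] [ 1.0155 -0.3342]
side blk 128 [279.7 175.3] [269 170  25  13]
side blk 45 [269.5 197.9] [267 193   6  12]
side blk 57 [339.2 216.4] [338 208   4  19]
side blk 21 [284.8 223.9] [282 222   6   5]
side blk 104 [303.6 257.2] [301 246   6  24]
top green 106 [297.5 168.5] [294 157   9  24] [0.7081 0.0169]
top green 80 [289.6 170.6] [287 159   7  23] [0.7012 0.0352]
top green 13 [274.1 191.3] [271 190   7   4] [0.6468
[... 237 characters left out ...]
] [0.2678 0.2093]
top red 300 [362.2 218.4] [349 209  27  19] [ 0.5974 -0.1451]
top red 25 [361.6 255.9] [360 253   4   7] [ 0.5077 -0.1496]
top yellow 535 [407.8 155.6] [396 142  25  30] [ 0.7622 -0.244 ]
top yellow 36 [425.5 171.7] [422 170   9   5] [ 0.7249 -0.2881]
top yellow 74 [364.9 269.1] [361 264   9  11] [ 0.4774 -0.1592]
top blue 513 [345.2 112.3] [332 101  27  24] [ 0.8618 -0.0862]
top blk 140 [395.3 119.5] [390 110  12  20]
top blk 124 [291.  132.5] [287 124   9  18]
top blk 96 [351.4 173.7] [347 168  10  13]
top blk 98 [349.3 184.7] [342 178  17  12]
top blk 30 [392.8 192.4] [386 190  15   7]
top blk 111 [412.8 220.2] [407 213  12  16]
top blk 90 [304.6 234.3] [301 228   8  14]
```

View pics/top0c.png

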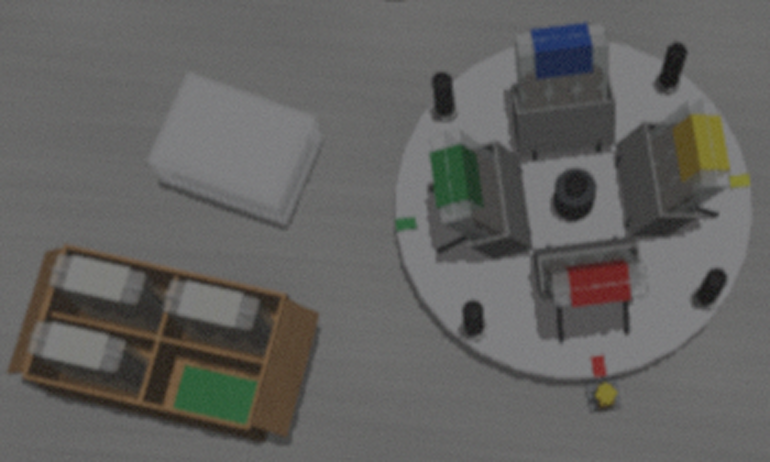

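View pics/side0c.png

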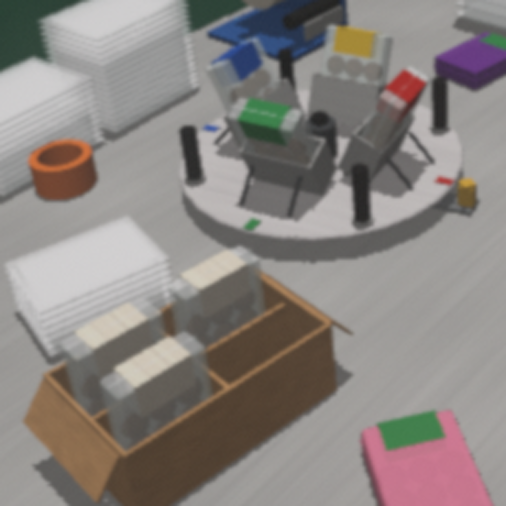

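```bash
python3 - <<'E'
from h import *
P=plane
c=(P("top",(274.1,191.3),.036)+P("top",(425.5,171.7),.036))/2; print("axis",c.round(4))
for n,uv in(("green",(274.1,191.3)),("red",(361.6,255.9)),("yel",(425.5,171.7)),("ptr",(364.9,269.1))):
    v=(P("top",uv,.040 if n=="ptr" else .036)-c)[:2]; print(n,np.hypot(*v).round(4),np.degrees(np.arctan2(v[1],v[0])).round(2)%360)
v=(tri((351.5,254.5),(364.9,269.1))); print("ptr tri",v)
print("griptop tri",tri((303.8,248.5),(304.5,231.5)), "pred", c[:2]+.175*np.array([np.cos(np.radians(147.5)),np.sin(np.radians(147.5))]))
print("green label tri",tri((262,217),(293.5,158)))
im=cv2.imread("pics/top0.png");m=cv2.inRange(cv2.cvtColor(im,cv2.COLOR_BGR2HSV),*RNG["green"]);m[:250]=0;m[290:]=0;m[:,:160]=0;m[:,220:]=0
q=cv2.boxPoints(cv2.minAreaRect(np.argwhere(m)[:,::-1].astype(np.float32)));w=np.array([P("top",x,.0045)[:2] for x in q]);print("slip",w.round(4),w.mean(0).round(4),np.linalg.norm(w-np.roll(w,1,0),axis=1))
r=np.array([P("top",x,.09)[:2] for x in[(119.5,202.7),(220.5,225),(203.6,285.5),(101.4,261.8)]]);print("rim",r.round(4),r.mean(0).round(4),np.linalg.norm(r-np.roll(r,1,0),axis=1))
d=r[0]-r[1];print("yaw carton y:",np.degrees(np.arctan2(d[1],d[0])), np.degrees(np.arctan2(*(r[3]-r[2])[::-1])),np.degrees(np.arctan2(*(r[0]-r[3])[::-1])),np.degrees(np.arctan2(*(r[1]-r[2])[::-1])))
E
```

```text
axis [ 0.6859 -0.1106  0.036 ]
green 0.1818 102.41
red 0.1824 192.36
yel 0.1818 282.40999999999997
ptr 0.2148 193.02
ptr tri (array([ 0.47831869, -0.15948557,  0.03133499]), np.float64(6.445783011292643e-05))
griptop tri (array([ 0.53658   , -0.01686145,  0.10569736]), np.float64(0.002039789045254264)) pred [ 0.53827634 -0.01653033]
green label tri (array([0.66849132, 0.01071111, 0.17598312]), np.float64(0.02568750388780235))
slip [[0.4352 0.2937]
 [0.4767 0.2901]
 [0.4657 0.2149]
 [0.4244 0.219 ]] [0.4505 0.2544] [0.07556582 0.0416711  0.07605724 0.04155341]
rim [[0.5743 0.4061]
 [0.5411 0.1732]
 [0.402  0.1941]
 [0.4364 0.4249]] [0.4884 0.2996] [0.13919158 0.23521824 0.14066318 0.23340658]
yaw carton y: 81.89209374346264 81.53113561847593 -7.772381282273573 -8.51571787627479
```

```bash
cat >> h.py <<'E'
def pose(xyz,yaw,tilt=0,taz=0):
    "tool down, x at yaw deg; then tilted: tool -z leans by tilt deg towards azimuth taz"
    r=R.from_euler("z",yaw,degrees=True)*R.from_euler("x",180,degrees=True)
    a=np.radians(taz); return np.array(xyz,float),R.from_rotvec(np.radians(tilt)*np.array([-np.sin(a),np.cos(a),0]))*r
def cur():
    o=manip.get_obs(); return np.array(o["tool_pos"]),R.from_quat(o["ee_rot"])
def rows(poses,g,start=None):
    "poses: list of (pose,n) via-points; prints rows in calls of 5"
    p,r=start or cur(); out=[]
    for (q,s),n in poses:
        p0,r0=p,r; dr=(r0.inv()*s).as_rotvec()
        for k in range(1,n+1):
            tp=p0+(q-p0)*k/n; tr=r0*R.from_rotvec(dr*k/n)
            sh=np.round(r.inv().apply(tp-p)*100,2); rt=np.round(np.degrees((r.inv()*tr).as_rotvec()),1)
            assert np.linalg.norm(sh)<4.17 and np.linalg.norm(rt)<7.16,(sh,rt)
            p=p+r.apply(sh/100); r=r*R.from_rotvec(np.radians(rt)); out.append([g,*(sh+0.),*(rt+0.)])
    for i in range(0,len(out),5): print(",\n ".join(",".join(f"{x:g}" for x in o) for o in out[i:i+5])+"\n")
    return p,r
AX=np.array([.6859,-.1106])
def rad(r,th): return AX+r*np.array([np.cos(np.radians(th)),np.sin(np.radians(th))])
E
python3 - <<'E'
from h import *
g=rad(.180,147.4); print(g)
rows([(pose([*g,.19],-122.6),20)],.5)
E
```

```text
[ 0.53425857 -0.01362126]
0.5,-2.05,-2.45,-0.01,0,0,2.7,
 0.5,-2.16,-2.35,-0.01,0,0,2.8,
 0.5,-2.28,-2.23,-0.01,0,0,2.7,
 0.5,-2.38,-2.13,-0.01,0,0,2.8,
 0.5,-2.47,-2.02,-0.01,0,0,2.7

0.5,-2.58,-1.89,-0.01,0,0,2.7,
 0.5,-2.65,-1.77,-0.01,0,0,2.8,
 0.5,-2.74,-1.63,-0.01,0,0,2.7,
 0.5,-2.82,-1.51,-0.01,0,0,2.8,
 0.5,-2.88,-1.37,-0.01,0,0,2.7

0.5,-2.95,-1.23,-0.01,0,0,2.7,
 0.5,-3,-1.09,-0.01,0,0,2.8,
 0.5,-3.05,-0.94,-0.01,0,0,2.7,
 0.5,-3.09,-0.79,-0.01,0,0,2.8,
 0.5,-3.13,-0.65,-0.01,0,0,2.7

0.5,-3.15,-0.5,-0.01,0,0,2.8,
 0.5,-3.17,-0.34,-0.01,0.1,0,2.7,
 0.5,-3.19,-0.19,-0.01,0,0,2.7,
 0.5,-3.19,-0.04,-0.01,0,0,2.8,
 0.5,-3.19,0.11,0,0,0.1,2.7
```

{"fn": "jog_arm", "kwargs": {"increments": [0.5,-2.05,-2.45,0,0,0,2.7,0.5,-2.16,-2.35,0,0,0,2.8,0.5,-2.28,-2.23,0,0,0,2.7,0.5,-2.38,-2.13,0,0,0,2.8,0.5,-2.47,-2.02,0,0,0,2.7], "grip_force": 10}}

```text
time: 0.52
tool_pos: [0.3111, -0.4359, 0.1879]
ee_rot: [0.757, -0.654, -0.0, -0.0]
wrist_force: [0.7, 0.4, 0.5]
finger_gap: 0.0632
```

{"fn": "jog_arm", "kwargs": {"increments": [0.5,-2.58,-1.89,0,0,0,2.7,0.5,-2.65,-1.77,0,0,0,2.8,0.5,-2.74,-1.63,0,0,0,2.7,0.5,-2.82,-1.51,0,0,0,2.8,0.5,-2.88,-1.37,0,0,0,2.7]}}

```text
time: 0.93
tool_pos: [0.3856, -0.2947, 0.188]
ee_rot: [-0.673, 0.739, 0.0, -0.0]
wrist_force: [0.3, 0.7, 0.1]
finger_gap: 0.0457
```

{"fn": "jog_arm", "kwargs": {"increments": [0.5,-2.95,-1.23,0,0,0,2.7,0.5,-3,-1.09,0,0,0,2.8,0.5,-3.05,-0.94,0,0,0,2.7,0.5,-3.09,-0.79,0,0,0,2.8,0.5,-3.13,-0.65,0,0,0,2.7]}}

```text
time: 1.35
tool_pos: [0.4601, -0.1536, 0.1881]
ee_rot: [-0.58, 0.814, 0.0, -0.0]
wrist_force: [1.4, -0.2, -0.4]
finger_gap: 0.0459
```

{"fn": "jog_arm", "kwargs": {"increments": [0.5,-3.15,-0.5,0,0,0,2.8,0.5,-3.17,-0.34,0,0,0,2.7,0.5,-3.19,-0.19,0,0,0,2.7,0.5,-3.19,-0.04,0,0,0,2.8,0.5,-3.19,0.11,0,0,0,2.7]}}

```text
time: 1.77
tool_pos: [0.5347, -0.0126, 0.188]
ee_rot: [-0.479, 0.878, 0.0, -0.0]
wrist_force: [0.5, -0.1, -0.2]
finger_gap: 0.0459
```

{"fn": "jog_arm", "kwargs": {"increments": [0.5,0,0,0,0,0,0,0.5,0,0,0,0,0,0]}}

```text
time: 1.93
tool_pos: [0.5346, -0.012, 0.1877]
ee_rot: [-0.482, 0.876, 0.0, -0.0]
wrist_force: [0.1, -0.6, 0.2]
finger_gap: 0.0458
```

{"fn": "jog_arm", "kwargs": {"increments": [0.5,0,0,2.2,0,0,0,0.5,0,0,2.3,0,0,0,0.5,0,0,2.3,0,0,0,0.5,0,0,2.2,0,0,0,0.5,0,0,0,0,0,0]}}

```text
time: 2.35
tool_pos: [0.5309, -0.016, 0.0944]
ee_rot: [-0.48, 0.877, 0.001, -0.003]
wrist_force: [-0.2, -0.8, -1.0]
finger_gap: 0.0459
```

{"fn": "jog_arm", "kwargs": {"increments": [0.2,0,0,0,0,0,0,0.1,0,0,0,0,0,0,0.1,0,0,0,0,0,0,0.1,0,0,0,0,0,0,0.1,0,0,0,0,0,0]}}

```text
time: 2.77
tool_pos: [0.5351, -0.0142, 0.0993]
ee_rot: [-0.48, 0.877, -0.0, 0.001]
wrist_force: [-0.1, -0.4, 0.4]
finger_gap: 0.017
```

```bash
python3 - <<'E'
from h import *
print(manip.get_obs()["finger_gap"])
a=snap("top")[60:300,230:470]; b=snap("side")[140:380,200:440]
cv2.imwrite("pics/a1.png",cv2.resize(np.hstack([a,b]),(800,400),interpolation=cv2.INTER_CUBIC))
o=manip.get_obs();print(o["finger_gap"],o["tool_pos"])
E
```

```text
0.016972031438094715
0.011304526136271632 [ 0.53484688 -0.01412627  0.09884144]
```

View pics/a1.png

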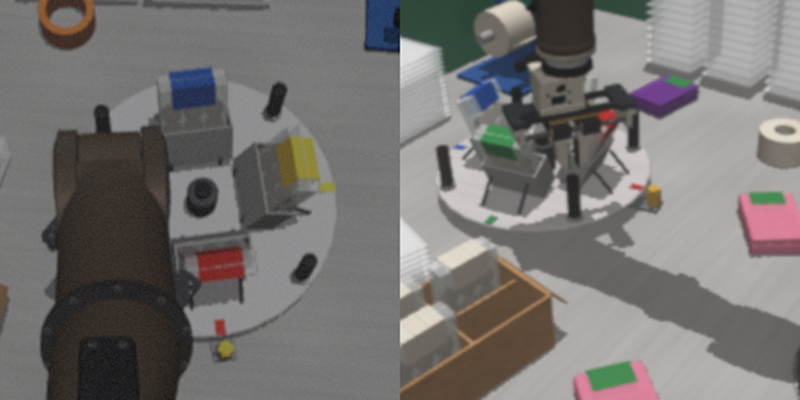

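Top view: the arm hides the grip; side view: the fingers end at or behind the top of the grip near crop (573,175), so the grip was missed. I'll project the TCP to find the offset.

```bash
cat >> h.py <<'E'
def proj(n,X):
    c=manip.get_calibration(n); q=R.from_quat(c["attitude"]).inv().apply(np.array(X)-c["xyz"])*[1,-1,-1]
    return cv2.projectPoints(q[None],np.zeros(3),np.zeros(3),c["K"],c["dist"])[0][0,0].round(1)
E
python3 - <<'E'
from h import *
p,r=cur(); print("tcp",proj("side",p))
for z in(.036,.116): print(z,proj("side",[*rad(.175,147.4),z]),proj("top",[*rad(.175,147.4),z]))
im=snap("side"); print(blacks(im,(290,225,40,60)))
cv2.imwrite("pics/a2.png",cv2.resize(im[190:290,250:370],(720,600),interpolation=cv2.INTER_CUBIC))
E
```

```text
tcp [303.4 251.3]
0.036 [303.9 269.8] [305.3 238.5]
0.116 [302.6 245. ] [304.4 229.9]
[(np.int32(109), array([303.5, 256.9]), array([301, 246,   6,  24]))]
```

View pics/a2.png

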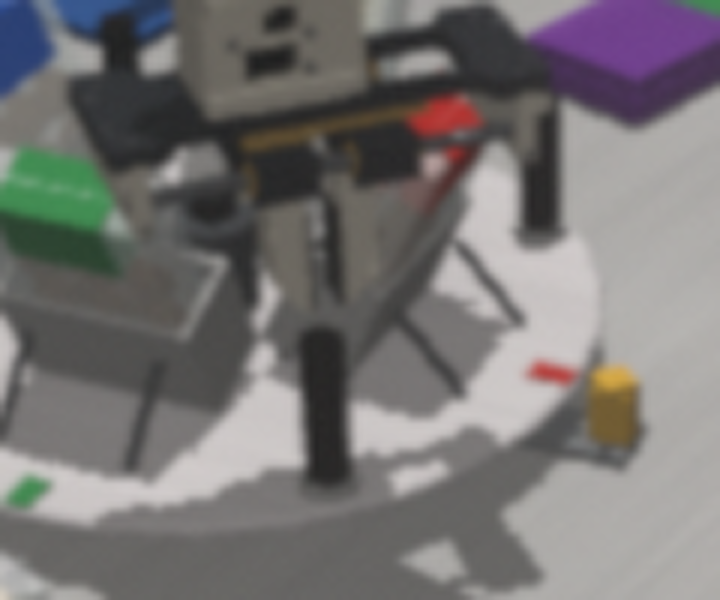

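The view is ambiguous: the grip stands unoccluded in front of the fingers. I'll open, lift 5 cm, and check fingertip pixels against the projected TCP.

{"fn": "jog_arm", "kwargs": {"increments": [0.5,0,0,0,0,0,0,0.5,0,0,0,0,0,0,0.5,0,0,0,0,0,0,0.5,0,0,0,0,0,0,0.5,0,0,0,0,0,0]}}

```text
time: 3.33
tool_pos: [0.5344, -0.0141, 0.0982]
ee_rot: [-0.48, 0.877, -0.0, -0.0]
wrist_force: [0.8, -0.1, -0.9]
finger_gap: 0.039
```

{"fn": "jog_arm", "kwargs": {"increments": [0.5,0,0,-1.5,0,0,0,0.5,0,0,-2,0,0,0,0.5,0,0,-1.5,0,0,0,0.5,0,0,0,0,0,0,0.5,0,0,0,0,0,0]}}

```text
time: 3.75
tool_pos: [0.535, -0.014, 0.1488]
ee_rot: [-0.48, 0.877, -0.0, 0.001]
wrist_force: [0.3, -0.5, 0.5]
finger_gap: 0.0455
```

```bash
python3 - <<'E'
from h import *
p,r=cur(); print(p,"tcp",proj("side",p),(np.array(proj("side",p))-[250,190])*6)
im=snap("side")
cv2.imwrite("pics/a3.png",cv2.resize(im[190:290,250:370],(720,600),interpolation=cv2.INTER_CUBIC))
E
```

```text
[ 0.53504569 -0.01403474  0.14882865] tcp [302.5 235. ] [315. 270.]
```

View pics/a3.png

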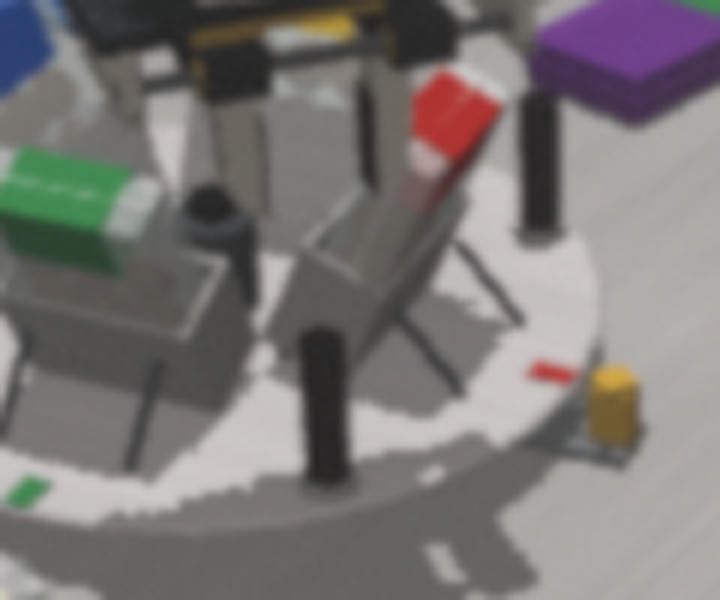

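```bash
python3 - <<'E'
from h import *
print("base",proj("top",[0,0,0.0]),proj("side",[0,0,0.0]),"start tcp",proj("side",[.236,-.579,.188]),proj("top",[.236,-.579,.188]))
p,r=cur()
for d in(-.023-.005,.023+.005): print("tips if ok",(np.array(proj("side",p+r.apply([d,0,0])))-[250,190])*6, "35mm up",(np.array(proj("side",p+r.apply([d,0,-.035])))-[250,190])*6,"35mm in",(np.array(proj("side",p+r.apply([d,-.035,0])))-[250,190])*6)
im=cv2.imread("pics/side0.png"); t=cv2.imread("pics/top0.png")
cv2.imwrite("pics/a4.png",np.hstack([cv2.resize(im[80:200,440:560],(400,400),interpolation=cv2.INTER_CUBIC),cv2.resize(snap("top")[130:330,220:420],(400,400),interpolation=cv2.INTER_CUBIC)]))
E
```

```text
base [277.  480.5] [496.5 371.3] start tcp [495.2 174.4] [577.6 393.2]
tips if ok [254.4 285. ] 35mm up [249.6 214.2] 35mm in [230.4 247.2]
tips if ok [377.4 259.8] 35mm up [374.4 189. ] 35mm in [351.  222.6]
```

View pics/a4.png

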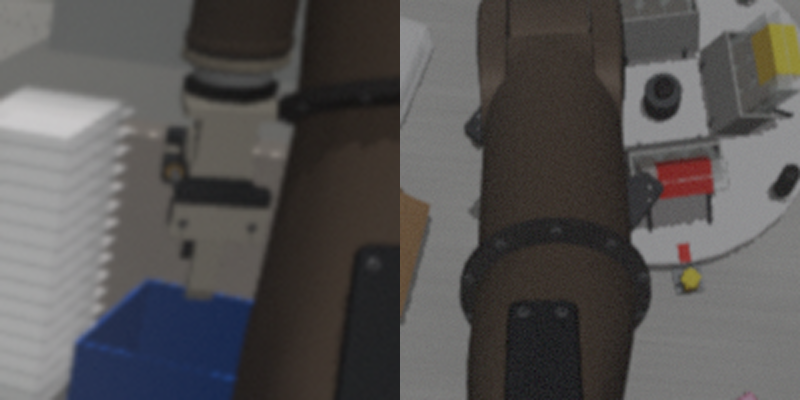

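Measured twice (now and at the start pose): the fingertips sit about 35 mm above the reported TCP. So I descend to a reported z of about 0.063.

{"fn": "jog_arm", "kwargs": {"increments": [0.5,0,0,2.2,0,0,0,0.5,0,0,2.2,0,0,0,0.5,0,0,2.1,0,0,0,0.5,0,0,2.1,0,0,0,0.5,0,0,0,0,0,0]}}

```text
time: 4.27
tool_pos: [0.5308, -0.0143, 0.0578]
ee_rot: [-0.48, 0.877, 0.002, -0.003]
wrist_force: [-0.8, 0.6, -0.5]
finger_gap: 0.0455
```

{"fn": "jog_arm", "kwargs": {"increments": [0.2,0,0,0,0,0,0,0.1,0,0,0,0,0,0,0.1,0,0,0,0,0,0,0.1,0,0,0,0,0,0,0.1,0,0,0,0,0,0]}}

```text
time: 4.68
tool_pos: [0.5353, -0.0141, 0.0633]
ee_rot: [-0.48, 0.877, -0.0, 0.001]
wrist_force: [-0.3, 0.4, 3.5]
finger_gap: 0.0224
```

{"fn": "jog_arm", "kwargs": {"increments": [0.1,0,0,0,0,0,0,0.1,0,0,0,0,0,0]}}

```text
time: 4.85
tool_pos: [0.5353, -0.0141, 0.0633]
ee_rot: [-0.48, 0.877, -0.0, 0.001]
wrist_force: [-1.9, 0.3, 6.7]
finger_gap: 0.0216
```

{"fn": "jog_arm", "kwargs": {"increments": [0.1,0.62,-0.01,0,0,0,-2,0.1,0.94,-0.02,0,0,0,-3,0.1,1.09,-0.03,0,0,0,-3.5,0.1,1.09,-0.03,0,0,0,-3.5,0.1,1.09,-0.03,0,0,0,-3.5]}}

```text
time: 5.27
tool_pos: [0.5151, -0.0578, 0.0633]
ee_rot: [-0.596, 0.803, -0.001, 0.001]
wrist_force: [1.1, -0.3, 5.1]
finger_gap: 0.0213
```

{"fn": "jog_arm", "kwargs": {"increments": [0.1,1.09,-0.03,0,0,0,-3.5,0.1,1.09,-0.03,0,0,0,-3.5,0.1,1.09,-0.04,0,0,0,-3.5,0.1,1.09,-0.03,0,0,0,-3.5,0.1,1.09,-0.03,0,0,0,-3.5]}}

```text
time: 5.68
tool_pos: [0.5073, -0.1117, 0.0633]
ee_rot: [0.711, -0.703, 0.001, -0.001]
wrist_force: [1.3, 1.4, 3.7]
finger_gap: 0.0214
```

{"fn": "jog_arm", "kwargs": {"increments": [0.1,1.09,-0.03,0,0,0,-3.5,0.1,1.09,-0.03,0,0,0,-3.5,0.1,1.09,-0.04,0,0,0,-3.5,0.1,1.09,-0.03,0,0,0,-3.5,0.1,1.09,-0.03,0,0,0,-3.5]}}

```text
time: 6.1
tool_pos: [0.5162, -0.1653, 0.0633]
ee_rot: [0.81, -0.587, 0.001, -0.001]
wrist_force: [3.0, 1.6, 3.4]
finger_gap: 0.0214
```

{"fn": "jog_arm", "kwargs": {"increments": [0.1,1.09,-0.03,0,0,0,-3.5,0.1,1.09,-0.03,0,0,0,-3.5,0.1,1.09,-0.04,0,0,0,-3.5,0.1,1.09,-0.03,0,0,0,-3.5,0.1,1.09,-0.03,0,0,0,-3.5]}}

```text
time: 6.52
tool_pos: [0.5408, -0.2135, 0.0633]
ee_rot: [0.889, -0.457, 0.001, -0.001]
wrist_force: [1.7, 3.0, 3.9]
finger_gap: 0.0215
```

{"fn": "jog_arm", "kwargs": {"increments": [0.1,1.09,-0.03,0,0,0,-3.5,0.1,1.09,-0.03,0,0,0,-3.5,0.1,1.09,-0.04,0,0,0,-3.5,0.1,1.09,-0.03,0,0,0,-3.5,0.1,1.09,-0.03,0,0,0,-3.5]}}

```text
time: 6.93
tool_pos: [0.5786, -0.2519, 0.0633]
ee_rot: [0.949, -0.316, 0.001, -0.001]
wrist_force: [1.1, 4.4, 3.7]
finger_gap: 0.0219
```

{"fn": "jog_arm", "kwargs": {"increments": [0.1,0.94,-0.02,0,0,0,-3,0.1,0.47,-0.01,0,0,0,-1.5,0.1,0.19,0,0,0,0,-0.6,0.1,0,0,0,0,0,0,0.1,0,0,0,0,0,0]}}

```text
time: 7.35
tool_pos: [0.5918, -0.2608, 0.0633]
ee_rot: [0.961, -0.275, 0.001, -0.001]
wrist_force: [1.4, 2.8, 5.3]
finger_gap: 0.0216
```

```bash
python3 - <<'E'
from h import *
print(cur()[0])
im=snap("top"); cv2.imwrite("pics/b1.png",im)
for c in("green","red","yellow","blue"):
  for b in blobs(im,c):
    if 260<b[1][0]<440 and 90<b[1][1]<290:
        w=plane("top",b[1],.036)[:2]-AX; print(c,*b,np.hypot(*w).round(3),np.degrees(np.arctan2(w[1],w[0])).round(2)%360)
E
```

```text
[ 0.59182789 -0.26078654  0.06333341]
green 306 [363.5 218.1] [350 210  27  18] 0.095 203.21
red 366 [408.5 153.9] [397 142  23  28] 0.157 300.92
yellow 558 [344.3 112.9] [331 101  27  25] 0.176 8.65
yellow 76 [364.9 269.4] [361 264   9  11] 0.215 193.09
blue 437 [296.4 170.8] [286 157  23  28] 0.131 82.89
blue 30 [274.2 192.6] [270 191   9   4] 0.182 103.43
```

{"fn": "jog_arm", "kwargs": {"increments": [0.5,0,0,0,0,0,0,0.5,0,0,0,0,0,0,0.5,0,0,0,0,0,0,0.5,0,0,0,0,0,0,0.5,0,0,0,0,0,0]}}

```text
time: 7.82
tool_pos: [0.5896, -0.2621, 0.0619]
ee_rot: [0.961, -0.276, -0.0, 0.0]
wrist_force: [0.5, 0.2, -0.1]
finger_gap: 0.045
```

{"fn": "jog_arm", "kwargs": {"increments": [0.5,0,0,-2,0,0,0,0.5,0,0,-4,0,0,0,0.5,0,0,-4,0,0,0,0.7,0,0,-4,0,0,0,0.7,0,0,-4,0,0,0]}}

```text
time: 8.23
tool_pos: [0.5895, -0.2617, 0.2441]
ee_rot: [0.961, -0.276, -0.0, -0.0]
wrist_force: [0.8, -1.0, 0.0]
finger_gap: 0.055
```

{"fn": "jog_arm", "kwargs": {"increments": [0.7,0,0,0,0,0,0,0.7,0,0,0,0,0,0]}}

```text
time: 8.4
tool_pos: [0.5915, -0.2621, 0.2451]
ee_rot: [0.961, -0.276, 0.003, 0.0]
wrist_force: [-0.4, -0.0, -1.0]
finger_gap: 0.0638
```

```bash
python3 - <<'E'
from h import *
print(cur()[0],manip.get_obs()["wrist_force"])
for n in("top","side"):
  im=snap(n); cv2.imwrite(f"pics/c_{n}.png",im)
  for c in("green","blue","red","yellow"):
    for b in blobs(im,c):
      if (260<b[1][0]<440 and 90<b[1][1]<290 and n=="top"):
        w=plane("top",b[1],.036)[:2]-AX; print(c,*b,np.hypot(*w).round(3),np.degrees(np.arctan2(w[1],w[0])).round(2)%360)
      if n=="side" and c=="green" and 220<b[1][0]<360 and 170<b[1][1]<290: print(n,c,*b)
ax=np.array([*rad(1,193.0)-AX,0]); u=.4067*ax+[0,0,.9135]; cen=np.array([*AX,0])+.103*ax+[0,0,.107]
print("pred top centre",(cen+.065*u).round(4),proj("top",cen+.065*u),proj("side",cen+.065*u))
print("pregrasp",(cen+.070*u).round(4))
pg=cen+.070*u
rows([(pose([*(pg+[0,0,.07])],13,24,193),9),(pose(pg,13,24,193),4)],.7)
E
```

```text
[ 0.5914803  -0.26210651  0.24512058] [-0.37395817 -0.02453704 -1.04479176]
green 247 [362.5 218.1] [350 210  25  18] 0.094 201.86
blue 428 [296.3 170.3] [286 157  23  28] 0.131 82.37
blue 31 [274.1 192.5] [270 191   9   4] 0.182 103.34
red 378 [408.7 154.7] [397 142  24  28] 0.157 300.19
yellow 557 [344.4 112.8] [331 101  27  25] 0.176 8.56
yellow 64 [365.  269.2] [361 265   9  10] 0.214 193.17
side green 36 [321.5 206.7] [317 203   9   8]
side green 46 [327.2 210.2] [323 206   9  10]
pred top centre [ 0.5598 -0.1397  0.1664] [362.8 218.9] [323.7 208. ]
pregrasp [ 0.5578 -0.1402  0.1709]
0.7,-1.01,-0.96,0.01,1,2.5,-4.9,
 0.7,-0.93,-1.05,-0.02,1.1,2.6,-4.9,
 0.7,-0.84,-1.12,-0.04,1,2.5,-5,
 0.7,-0.73,-1.18,-0.05,1.1,2.5,-4.9,
 0.7,-0.63,-1.25,-0.06,1,2.6,-4.9

0.7,-0.51,-1.3,-0.06,1.1,2.5,-4.9,
 0.7,-0.4,-1.34,-0.06,1,2.5,-5,
 0.7,-0.27,-1.37,-0.05,1.1,2.6,-4.9,
 0.7,-0.16,-1.39,-0.03,1,2.5,-4.9,
 0.7,-0.71,0,1.6,0,0,0

0.7,-0.71,0,1.6,0,0,0,
 0.7,-0.72,0,1.6,0,0,0,
 0.7,-0.71,0,1.6,0,0,0
```

{"fn": "jog_arm", "kwargs": {"increments": [0.7,-1.01,-0.96,0,1,2.5,-4.9,0.7,-0.93,-1.05,-0.02,1.1,2.6,-4.9,0.7,-0.84,-1.12,-0.04,1,2.5,-5,0.7,-0.73,-1.18,-0.05,1.1,2.5,-4.9,0.7,-0.63,-1.25,-0.06,1,2.6,-4.9]}}

```text
time: 8.92
tool_pos: [0.5712, -0.1931, 0.2401]
ee_rot: [0.991, -0.061, 0.118, -0.013]
wrist_force: [-0.0, -0.1, -0.2]
finger_gap: 0.0641
```

{"fn": "jog_arm", "kwargs": {"increments": [0.7,-0.51,-1.3,-0.06,1.1,2.5,-4.9,0.7,-0.4,-1.34,-0.06,1,2.5,-5,0.7,-0.27,-1.37,-0.05,1.1,2.6,-4.9,0.7,-0.16,-1.39,-0.03,1,2.5,-4.9,0.7,-0.71,0,1.6,0,0,0]}}

```text
time: 9.33
tool_pos: [0.5566, -0.1395, 0.2241]
ee_rot: [0.971, 0.114, 0.208, -0.023]
wrist_force: [-0.2, -0.4, -1.1]
finger_gap: 0.0644
```

{"fn": "jog_arm", "kwargs": {"increments": [0.7,-0.71,0,1.6,0,0,0,0.7,0,0,0,0,0,0,0.7,0,0,0,0,0,0]}}

```text
time: 9.58
tool_pos: [0.5571, -0.1397, 0.2051]
ee_rot: [0.972, 0.11, 0.205, -0.024]
wrist_force: [-0.1, 0.1, 0.6]
finger_gap: 0.064
```

```bash
python3 - <<'E'
from h import *
p,r=cur(); print(p,r.as_matrix().round(3).tolist())
f=lambda X:(np.array(proj("side",X))-[250,130])*5
for d in(-.036,.036): print("along tool",f(p+r.apply([d,0,-.035])),"world z",f(p+r.apply([d,0,0])+[0,0,.035]), "none",f(p+r.apply([d,0,0])))
im=snap("side"); cv2.imwrite("pics/d1.png",cv2.resize(im[130:250,250:400],(750,600),interpolation=cv2.INTER_CUBIC))
E
```

```text
[ 0.55706161 -0.13968656  0.20511966] [[0.891, 0.225, 0.394], [0.205, -0.974, 0.093], [0.405, -0.002, -0.914]]
along tool [451. 313.] world z [426.5 303.5] none [427. 362.]
along tool [337.5 244.5] world z [313.5 235.5] none [315.5 294.5]
```

View pics/d1.png

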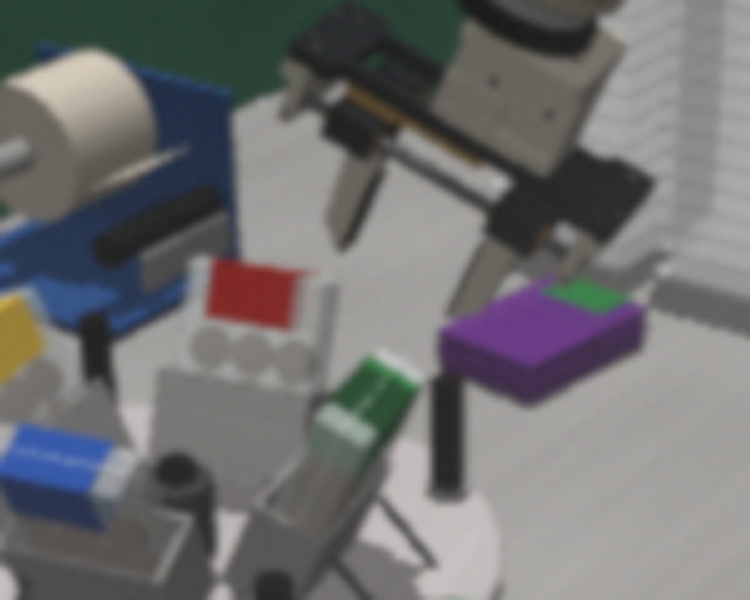

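Side view: fingertips at crop (345,248) and (458,315), matching the 35 mm offset taken along the tool axis. The tool must shift −13 mm in its x, then go down 10.5 cm over the green pack.

{"fn": "jog_arm", "kwargs": {"increments": [0.7,-0.7,0,0,0,0,0,0.7,-0.6,0,1.5,0,0,0,0.7,0,0,2,0,0,0,0.7,0,0,0,0,0,0,0.7,0,0,0,0,0,0], "grip_force": 25}}

```text
time: 10.05
tool_pos: [0.5605, -0.1389, 0.1695]
ee_rot: [0.972, 0.111, 0.207, -0.024]
wrist_force: [-0.2, 0.1, 0.3]
finger_gap: 0.0642
```

```bash
python3 - <<'E'
from h import *
p,r=cur(); ax=np.array([*rad(1,193.0)-AX,0]); u=.4067*ax+[0,0,.9135]; cen=np.array([*AX,0])+.103*ax+[0,0,.107]
print(p,"to go in tool axes",r.inv().apply(cen-.004*u-p).round(4), "axis in tool", r.inv().apply(u).round(3))
E
```

```text
[ 0.56048831 -0.13892162  0.16950689] to go in tool axes [-0.0021  0.0007  0.0715] axis in tool [ 0.    -0.001 -1.   ]
```

{"fn": "jog_arm", "kwargs": {"increments": [0.7,-0.1,0,2,0,0,0,0.7,-0.1,0,2,0,0,0,0.7,0,0,2,0,0,0,0.7,0,0,1.1,0,0,0,0.7,0,0,0,0,0,0]}}

```text
time: 10.47
tool_pos: [0.5873, -0.133, 0.1033]
ee_rot: [0.972, 0.111, 0.207, -0.024]
wrist_force: [-1.4, 0.4, 0.5]
finger_gap: 0.0642
```

{"fn": "jog_arm", "kwargs": {"increments": [0.7,0,0,0,0,0,0,0.7,0,0,0,0,0,0]}}

```text
time: 10.63
tool_pos: [0.5877, -0.1337, 0.1054]
ee_rot: [0.972, 0.111, 0.208, -0.023]
wrist_force: [0.2, -0.7, 0.4]
finger_gap: 0.0645
```

```bash
python3 - <<'E'
from h import *
print(cur()[0],manip.get_obs()["wrist_force"])
im=snap("side"); cv2.imwrite("pics/d2.png",cv2.resize(im[150:270,250:400],(750,600),interpolation=cv2.INTER_CUBIC))
E
```

```text
[ 0.58770441 -0.13371383  0.10539318] [ 0.15593321 -0.73830435  0.43090737]
```

View pics/d2.png

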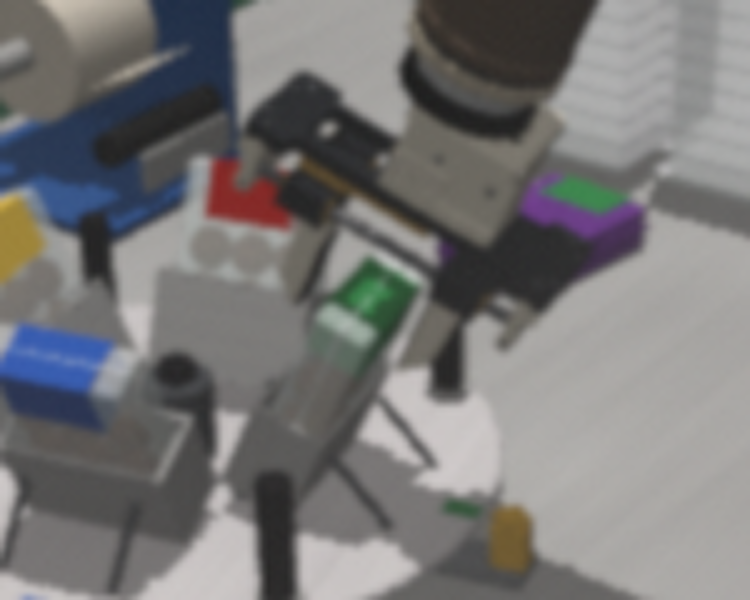

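The fingers straddle the pack (tips at crop (300,300) and (410,365)) and the green mark faces the pointer. Closing, then drawing out a little as a test.

{"fn": "jog_arm", "kwargs": {"increments": [0.3,0,0,0,0,0,0,0.25,0,0,0,0,0,0,0.25,0,0,0,0,0,0,0.25,0,0,0,0,0,0,0.25,0,0,0,0,0,0]}}

```text
time: 11.1
tool_pos: [0.5871, -0.1336, 0.104]
ee_rot: [0.972, 0.111, 0.207, -0.023]
wrist_force: [-2.0, -0.5, 0.6]
finger_gap: 0.0355
```

{"fn": "jog_arm", "kwargs": {"increments": [0.25,0,0,0,0,0,0,0.25,0,0,0,0,0,0,0.25,0,0,0,0,0,0,0.25,0,0,0,0,0,0]}}

```text
time: 11.43
tool_pos: [0.587, -0.1335, 0.1038]
ee_rot: [0.972, 0.111, 0.207, -0.023]
wrist_force: [-2.9, -0.4, 3.8]
finger_gap: 0.0337
```

{"fn": "jog_arm", "kwargs": {"increments": [0.25,0,0,-0.5,0,0,0,0.25,0,0,-1,0,0,0,0.25,0,0,-1,0,0,0,0.25,0,0,-1,0,0,0,0.25,0,0,-1,0,0,0]}}

```text
time: 11.85
tool_pos: [0.5687, -0.1372, 0.1452]
ee_rot: [0.972, 0.111, 0.207, -0.024]
wrist_force: [0.1, -0.2, -1.6]
finger_gap: 0.0338
```

{"fn": "jog_arm", "kwargs": {"increments": [0.25,0,0,-1.5,0,0,0,0.25,0,0,-1.5,0,0,0,0.25,0,0,-1.5,0,0,0,0.25,0,0,-1.5,0,0,0,0.25,0,0,0,0,0,0]}}

```text
time: 12.27
tool_pos: [0.5457, -0.1434, 0.2018]
ee_rot: [0.972, 0.111, 0.208, -0.022]
wrist_force: [1.3, -0.6, -1.4]
finger_gap: 0.0336
```

```bash
python3 - <<'E'
from h import *
print(cur()[0],manip.get_obs()["wrist_force"],manip.get_obs()["finger_gap"])
im=snap("side")
for b in blobs(im,"green"): 
    if 220<b[1][0]<420 and 120<b[1][1]<270: print(*b)
p,r=cur();u=-r.as_matrix()[:,2]
print("label exp",proj("side",p+.069*u))
t=snap("top");cv2.imwrite("pics/e_top.png",t)
for b in blobs(t,"blue"):
    if 260<b[1][0]<300 and 90<b[1][1]<290: w=plane("top",b[1],.036)[:2]-AX; print(b,np.degrees(np.arctan2(w[1],w[0])))
E
```

```text
[ 0.54570302 -0.14343654  0.20183323] [ 1.33421746 -0.57931243 -1.44288752] 0.03363277450922432
7 [341. 179.] [340 178   3   3]
7 [363.1 187.7] [362 187   3   3]
9 [370.2 189.6] [368 189   5   2]
71 [419.9 258.4] [411 256  18   5]
label exp [337.8 177.9]
(np.int32(440), array([296.6, 170.4]), array([286, 157,  23,  28], dtype=int32)) 82.41447609730038
(np.int32(32), array([274. , 192.5]), array([270, 191,   9,   4], dtype=int32)) 103.33192205348394
```

```bash
python3 - <<'E'
from h import *
t=cv2.imread("pics/e_top.png")
# carton frame
C=np.array([.4884,.2996]); th=np.radians(-8.2); M=np.array([[np.cos(th),np.sin(th)],[-np.sin(th),np.cos(th)]])
hsv=cv2.cvtColor(t,cv2.COLOR_BGR2HSV); m=cv2.inRange(hsv,(0,0,110),(180,60,255)); m[:, :95]=0; m[:,235:]=0; m[:195]=0; m[290:]=0
k,_,s,ce=cv2.connectedComponentsWithStats(m)
for i in range(1,k):
    if s[i,4]>40: print("white",s[i],(M@(plane("top",ce[i],.134)[:2]-C)).round(4))
for b in blobs(t,"green"):
    if 160<b[1][0]<220 and 250<b[1][1]<290: print("slip",b)
print("cell px floor/rim",proj("top",[.4455,.2472,.004]))
for z in(.004,.09):
  print(z,[proj("top",[*(C+M.T@np.array([x,y])),z]).tolist() for x,y in((-68,-114),(-68,-2),(-2,-2),(-2,-114)) for x,y in[(x/1000,y/1000)]])
e=C+M.T@np.array([-.035,-.058]); print("cell",e)
u=pose([*e,.25],-8.2); rows([(pose([.543,-.143,.262],13,24,193),3),(pose([*e,.25],-8.2),14)],.25)
E
```

```text
white [  95  195  140   57 2849] [ 0.0755 -0.0143]
white [112 206  43  21 571] [0.0378 0.0626]
white [165 217  42  21 560] [ 0.0378 -0.0539]
white [103 236  43  22 609] [-0.0322  0.0629]
white [223 248  12  42 262] [-0.0402 -0.1764]
white [  95  260   92   30 1161] [-0.1029  0.0365]
slip (np.int32(386), array([186.8, 268.8]), array([170, 258,  35,  23], dtype=int32))
cell px floor/rim [190.3 271.2]
0.004 [[209.7, 290.0], [163.4, 279.5], [171.2, 252.6], [217.1, 262.9]]
0.09 [[202.7, 284.1], [153.4, 273.0], [161.8, 244.4], [210.5, 255.4]]
cell [0.44548535 0.24718499]
0.25,0.78,-0.03,-1.93,0,0,0,
 0.25,0.78,-0.03,-1.92,0.1,0,0,
 0.25,0.77,-0.03,-1.93,0,0,0,
 0.25,-0.08,-2.87,0.06,-0.3,-1.7,1.5,
 0.25,-0.16,-2.87,0.04,-0.3,-1.7,1.5

0.25,-0.23,-2.87,0.04,-0.4,-1.7,1.5,
 0.25,-0.31,-2.85,0.03,-0.3,-1.7,1.5,
 0.25,-0.38,-2.85,0.02,-0.3,-1.7,1.4,
 0.25,-0.44,-2.84,0.01,-0.3,-1.7,1.5,
 0.25,-0.52,-2.83,0.02,-0.3,-1.7,1.5

0.25,-0.6,-2.81,0.02,-0.3,-1.7,1.5,
 0.25,-0.67,-2.79,0.02,-0.4,-1.7,1.5,
 0.25,-0.74,-2.78,0.03,-0.3,-1.7,1.5,
 0.25,-0.81,-2.76,0.03,-0.3,-1.7,1.5,
 0.25,-0.88,-2.73,0.04,-0.3,-1.7,1.5

0.25,-0.95,-2.72,0.06,-0.3,-1.7,1.5,
 0.25,-1.02,-2.68,0.07,-0.4,-1.7,1.5
```

{"fn": "jog_arm", "kwargs": {"increments": [0.25,0.78,-0.03,-1.93,0,0,0,0.25,0.78,-0.03,-1.92,0.1,0,0,0.25,0.77,-0.03,-1.93,0,0,0,0.25,-0.08,-2.87,0.06,-0.3,-1.7,1.5,0.25,-0.16,-2.87,0.04,-0.3,-1.7,1.5]}}

```text
time: 12.78
tool_pos: [0.5293, -0.0887, 0.2604]
ee_rot: [0.98, 0.082, 0.178, -0.021]
wrist_force: [0.4, 1.6, -3.6]
finger_gap: 0.0337
```

{"fn": "jog_arm", "kwargs": {"increments": [0.25,-0.23,-2.87,0.04,-0.4,-1.7,1.5,0.25,-0.31,-2.85,0.03,-0.3,-1.7,1.5,0.25,-0.38,-2.85,0.02,-0.3,-1.7,1.4,0.25,-0.44,-2.84,0.01,-0.3,-1.7,1.5,0.25,-0.52,-2.83,0.02,-0.3,-1.7,1.5]}}

```text
time: 13.2
tool_pos: [0.4935, 0.0538, 0.2554]
ee_rot: [0.994, 0.02, 0.103, -0.012]
wrist_force: [0.6, -1.0, -1.8]
finger_gap: 0.0337
```

{"fn": "jog_arm", "kwargs": {"increments": [0.25,-0.6,-2.81,0.02,-0.3,-1.7,1.5,0.25,-0.67,-2.79,0.02,-0.4,-1.7,1.5,0.25,-0.74,-2.78,0.03,-0.3,-1.7,1.5,0.25,-0.81,-2.76,0.03,-0.3,-1.7,1.5,0.25,-0.88,-2.73,0.04,-0.3,-1.7,1.5]}}

```text
time: 13.62
tool_pos: [0.4587, 0.1933, 0.2508]
ee_rot: [0.999, -0.046, 0.028, -0.003]
wrist_force: [1.6, -0.2, -1.5]
finger_gap: 0.0336
```

{"fn": "jog_arm", "kwargs": {"increments": [0.25,-0.95,-2.72,0.06,-0.3,-1.7,1.5,0.25,-1.02,-2.68,0.07,-0.4,-1.7,1.5,0.25,0,0,0,0,0,0,0.25,0,0,0,0,0,0]}}

```text
time: 13.95
tool_pos: [0.4444, 0.2498, 0.2489]
ee_rot: [0.998, -0.069, -0.002, -0.0]
wrist_force: [-0.4, -1.1, -2.0]
finger_gap: 0.034
```

```bash
python3 - <<'E'
from h import *
p,r=cur(); print(p,r.as_matrix().round(3).tolist(),manip.get_obs()["finger_gap"],manip.get_obs()["wrist_force"])
im=snap("side"); 
for X in([0,.046,-.069],[0,-.046,-.069],[0,-.046,.061],[0,.046,.061]): print(((np.array(proj("side",p+r.apply(X)))-[130,150])*3.2).round())
cv2.imwrite("pics/f1.png",cv2.resize(im[150:400,130:350],None,fx=2.4,fy=2.4,interpolation=cv2.INTER_CUBIC))
rows([(pose([.447,.2495,.19],-8.2),4)],.25)
E
```

```text
[0.44444174 0.24983962 0.24893444] [[0.99, -0.138, -0.003], [-0.138, -0.99, 0.001], [-0.003, -0.0, -1.0]] 0.03397119600344912 [-0.40501566 -1.1428726  -2.04789442]
[437. 232.]
[312. 290.]
[340. 468.]
[455. 404.]
0.25,0.05,-0.04,1.48,0,0,0,
 0.25,0.05,-0.04,1.47,0,0.1,0.1,
 0.25,0.04,-0.04,1.48,0,0,0,
 0.25,0.05,-0.05,1.48,0,0,0.1
```

View pics/f1.png

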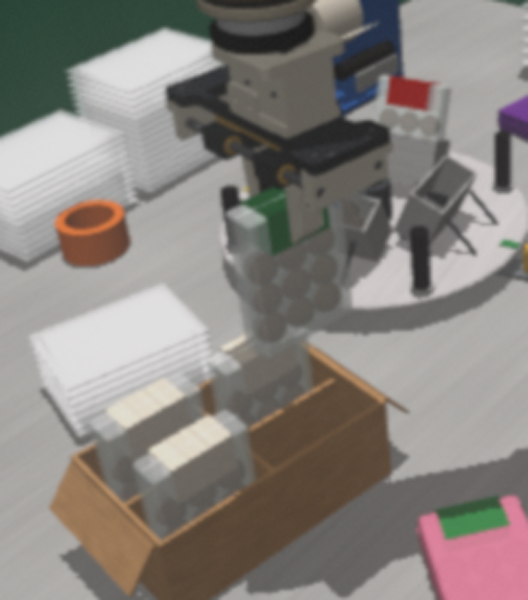

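The pack hangs upright above the empty cell, its bottom edge near (255,342)–(345,300) as predicted. Lowering.

{"fn": "jog_arm", "kwargs": {"increments": [0.25,0.07,-0.02,1.5,0,0,0,0.25,0.07,-0.02,1.5,0,0.1,0.1,0.25,0.07,0,1.5,0,0,0,0.25,0.05,0,1.4,0,0,0.1,0.25,0,0,0,0,0,0]}}

```text
time: 14.42
tool_pos: [0.4474, 0.2445, 0.1884]
ee_rot: [0.997, -0.074, -0.001, 0.002]
wrist_force: [-0.8, 0.5, -2.1]
finger_gap: 0.0338
```

{"fn": "jog_arm", "kwargs": {"increments": [0.25,0,0,1.5,0,0,0,0.25,0,0,1.5,0,0,0,0.25,0,0,1.5,0,0,0,0.25,0,0,1.5,0,0,0,0.25,0,0,0,0,0,0]}}

```text
time: 14.83
tool_pos: [0.4474, 0.2452, 0.1294]
ee_rot: [0.997, -0.074, -0.001, 0.001]
wrist_force: [-0.4, -1.5, -2.2]
finger_gap: 0.0339
```

{"fn": "jog_arm", "kwargs": {"increments": [0.25,0,-0.4,0.8,0,0,0,0.25,0,0,1.2,0,0,0,0.25,0,0,1.2,0,0,0,0.25,0,0,1.2,0,0,0,0.25,0,0,0,0,0,0]}}

```text
time: 15.25
tool_pos: [0.4475, 0.2501, 0.0848]
ee_rot: [0.997, -0.073, -0.001, 0.001]
wrist_force: [-0.9, -0.5, -2.8]
finger_gap: 0.034
```

{"fn": "jog_arm", "kwargs": {"increments": [0.25,0,0,0.6,0,0,0,0.25,0,0,0.6,0,0,0,0.25,0,0,0.4,0,0,0,0.25,0,0,0,0,0,0,0.25,0,0,0,0,0,0]}}

```text
time: 15.67
tool_pos: [0.4486, 0.2514, 0.0713]
ee_rot: [0.997, -0.073, 0.0, 0.0]
wrist_force: [-0.5, 0.4, -2.3]
finger_gap: 0.0337
```

{"fn": "jog_arm", "kwargs": {"increments": [0.25,0,0,0.2,0,0,0,0.25,0,0,0.2,0,0,0,0.25,0,0,0,0,0,0,0.25,0,0,0,0,0,0]}}

```text
time: 16.0
tool_pos: [0.4486, 0.2513, 0.0674]
ee_rot: [0.997, -0.073, 0.0, 0.0]
wrist_force: [0.4, -0.3, -1.1]
finger_gap: 0.0338
```

{"fn": "jog_arm", "kwargs": {"increments": [0.25,0,0,0.2,0,0,0,0.25,0,0,0,0,0,0,0.25,0,0,0,0,0,0]}}

```text
time: 16.25
tool_pos: [0.4486, 0.2514, 0.0653]
ee_rot: [0.997, -0.073, 0.0, 0.0]
wrist_force: [0.6, 0.2, -2.5]
finger_gap: 0.0338
```

{"fn": "jog_arm", "kwargs": {"increments": [0.25,0,0,0.1,0,0,0,0.25,0,0,0,0,0,0,0.5,0,0,0,0,0,0,0.5,0,0,0,0,0,0,0.5,0,0,0,0,0,0]}}

```text
time: 16.67
tool_pos: [0.4488, 0.2516, 0.0644]
ee_rot: [0.997, -0.073, 0.001, -0.0]
wrist_force: [-0.0, 0.0, -0.3]
finger_gap: 0.045
```

{"fn": "jog_arm", "kwargs": {"increments": [0.5,0,0,0,0,0,0,0.5,0,0,0,0,0,0,0.5,0,0,0,0,0,0]}}

```text
time: 16.92
tool_pos: [0.4486, 0.2514, 0.0643]
ee_rot: [0.997, -0.073, 0.0, 0.0]
wrist_force: [-0.1, -0.4, -0.4]
finger_gap: 0.0464
```

{"fn": "jog_arm", "kwargs": {"increments": [0.5,0,0,-0.5,0,0,0,0.5,0,0,-1,0,0,0,0.5,0,0,-2,0,0,0,0.5,0,0,-3,0,0,0,0.5,0,0,-3,0,0,0]}}

```text
time: 17.33
tool_pos: [0.4478, 0.2514, 0.1609]
ee_rot: [0.997, -0.073, -0.0, 0.0]
wrist_force: [1.4, -0.2, 0.4]
finger_gap: 0.0457
```

{"fn": "jog_arm", "kwargs": {"increments": [0.5,0,1.5,-3.5,0,0,0,0.5,0,2.5,-2,0,0,0,0.5,0,3,0,0,0,0,0.5,0,3,0,0,0,0,0.5,0,3,0,0,0,0]}}

```text
time: 17.75
tool_pos: [0.4293, 0.1221, 0.2156]
ee_rot: [0.997, -0.073, 0.001, 0.0]
wrist_force: [0.6, -0.0, 0.0]
finger_gap: 0.0464
```

{"fn": "jog_arm", "kwargs": {"increments": [0.5,-3,3,0,0,0,0,0.5,-3,2,0,0,0,0,0.5,-3,2,0,0,0,0,0.5,0,0,0,0,0,0,0.5,0,0,0,0,0,0]}}

```text
time: 18.17
tool_pos: [0.3302, 0.0658, 0.2152]
ee_rot: [0.997, -0.075, 0.002, 0.002]
wrist_force: [0.4, -1.1, 0.3]
finger_gap: 0.0453
```

```bash
python3 - <<'E'
from h import *
print(manip.get_obs()["wrist_force"],cur()[0])
t=snap("top"); s=snap("side")
cv2.imwrite("pics/g1.png",np.hstack([cv2.resize(t[90:310,90:440],(420,264)),cv2.resize(s[150:400,130:380],(300,264))])); cv2.imwrite("pics/g_t.png",t)
C=np.array([.447,.2495])
for n,im in(("top",t),("side",s)):
  for b in blobs(im,"green",4):
    if n=="top" and 140<b[1][0]<230 and 200<b[1][1]<290 or n=="side" and 150<b[1][0]<360: print(n,*b,plane(n,b[1],.132)[:2])
for b in blobs(t,"green",4)+blobs(t,"blue"):
    if 260<b[1][0]<440 and 90<b[1][1]<290: w=plane("top",b[1],.036)[:2]-AX; print(*b,np.hypot(*w),np.degrees(np.arctan2(w[1],w[0]))%360)
print("pred top centre",proj("top",[.447,.2495,.134]),proj("side",[.447,.2495,.134]))
E
```

```text
[ 0.40230031 -1.1131974   0.30061363] [0.33017983 0.06580048 0.21518739]
top 38 [168.8 251.4] [165 249  11   7] [0.46342342 0.26866899]
top 33 [165.1 260.3] [162 257   7   8] [0.44346478 0.27389331]
side 80 [252.4 304.5] [242 299  22  12] [0.45944538 0.24950459]
side 105 [258.2 308.3] [247 302  23  14] [0.44061939 0.25141159]
side 237 [326.2 365. ] [314 358  26  15] [0.23031344 0.29484848]
4 [362.5 253.5] [362 253   2   2] 0.17709050256987025 193.2907982850569
432 [296.4 170.5] [286 157  23  28] 0.13080017341917055 82.56643318630559
32 [274.  192.5] [270 191   9   4] 0.18249311006818666 103.33192205348394
pred top centre [176.4 259.4] [256.5 306. ]
```

View pics/g1.png

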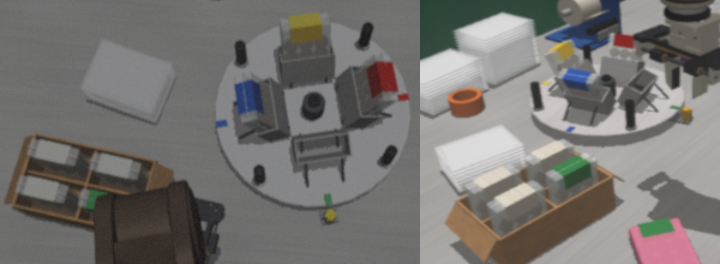

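The pack stands in the cell: its label is at side px about (256,306), against a predicted (256.5,306). The green mark is at 193.3° against the pointer's 193.1°, and the gripper is clear.

```bash
python3 -c "
from rig import manip
print(manip.hand_in(), manip.get_obs()['time'])"
```

```text
the job is handed in; nothing more can be done
the job is handed in; nothing more can be done
```

I turned the carousel about 90.6° counter-clockwise by one black hand grip, so the green pocket faces the yellow pointer. I then drew the green pack out along its lean, stood it upright in the empty carton cell, released it and backed the arm away. The job was handed in at about 18 s of the 72 s allowed. `hand_in()` gave no verdict.

**Last checks**
- **Carousel:** the green rim mark lies at 193.3° (only 4 pixels of it were visible) and the pointer at about 193.1°. The blue mark, easier to see, stayed at 103.3° from the moment I let go of the grip.
- **Pack:** the green label appears at about (256, 306) in the side view, within a pixel of where it should be for a pack standing in the cell. At release the tool was within about 2 mm of my estimate of the cell centre. The top view of the pack was partly blocked by the arm.
- **Other things:** the other packs in the carton, those on the carousel and the stack of empties looked undisturbed. The last picture did not show the label roll. The arm touched nothing, and the force readings were close to zero.

**What disagreed or failed**
- **Fingertips:** the cameras put them about 35 mm behind the reported TCP along the tool axis. My first close on the hand grip missed because of this. I corrected for it, and the gaps when gripping (21.6 mm on the grip, 33.7 mm on the pack) agreed with the corrected position.
- **Carton:** the rim corners and the white packs disagreed by 3–4 mm on the carton's position, so I aimed between the two.

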